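# Push the hinge pin home and hold the lid of a screen debubbling chamber open

## Task

The red-headed hinge pin of the debubbling chamber's blue lid has worked its way out: first push it fully home. Then, before touching the yellow release slide, tug the lid up by its steel bar handle to learn whether the hidden catch holds it; if it is caught, let the lid down and slide the yellow tab all the way back, away from the handle side, to free it. The program finishes while still holding the lid up by its handle, open at half a right angle or more (it falls shut if let go), and leave the bottle, tray and phone beside the chamber undisturbed.

Things in the scene. Friction and masses are not known exactly. Their poses are not given: they have to be found in the camera images.
- chamber: White box fixed on the bench, 165 x 280 x 85 mm (x, y, z of its own frame); origin under its middle, +x to its back (hinge side), -x to its front (handle side), +y to the pin side. The blue lid covers y -68 to +138 mm, 98 mm high; right of it (y -140 to -75 mm) is a grey deck 85 mm high with the release slide. It stands turned about the vertical by -0.15 to 0.35 rad.
- hinge_pin (a joint): How far the hinge pin stands out of its seat, m: 0 fully home (head against the fork lug), 0.018 to 0.032 at the start. It slides along the chamber's y axis with a rub of about 3 N, towards the chamber's -y to seat at a hard stop.
- pin_head (a point): Centre of the outer (+y) face of the pin's red head, a disc 24 mm across and 9 mm thick, axis along the chamber's y, 95 mm above the bench, at the back left of the chamber. With the pin home this face is at chamber x 70, y 146 mm, 6 mm outside the box's side wall; nothing stands beyond it for 60 mm.
- lid (a joint): Opening angle of the lid, rad: 0 shut, up to 1.25; a lifted lid always falls shut when let go. When caught it can be lifted only about 0.05 rad (about 9 mm at the handle) before the hidden catch stops it hard. When not caught, it lifts freely (about 2 N at the handle). Whether it is caught differs from case to case and cannot be seen; releasing it once frees it for good. Lid 0.35 to 0.7 kg.
- lid_bar (a point): Middle of the steel bar handle along the front of the lid: round bar 12 mm thick, 110 mm long along the chamber's y, 45 mm in front of the box's front wall, 91 mm above the bench with the lid shut. It can be pinched from above, fingers in front of and behind the bar; being round it turns in the fingers as the lid rises.
- lid_hinge (a point): Point on the lid's hinge axis level with the middle of the handle, chamber x 70 mm, 95 mm above the bench; the axis runs along the chamber's y and the handle bar moves on an arc of 195 mm radius about it.
- release (a joint): Travel of the yellow release slide, m: 0 to 0.002 at the start, 0.026 at its back stop; the catch lets go from about 0.020. It slides along the chamber's +x (towards the hinge side) with a rub of about 3 N and stays where it is left.
- release_tab (a point): Centre of the top of the yellow upright tab of the release slide: 10 mm (x) x 30 mm (y), standing 23 mm above the grey deck, top 108 mm above the bench. Push it from its front (-x) face; 45 mm of flat deck lie in front of it.
- bottle: Bystander: clear cleaning bottle with blue cap, 44 mm across, 105 mm high, upright to the left of the chamber; origin under its middle.
- tray: Bystander: orange tray with phones in it, 100 x 150 mm, 66 mm high, to the right of the chamber; origin under its middle.
- phone: Bystander: black phone lying flat behind the chamber, 72 x 146 x 9 mm; origin under its middle.

How it is judged:
On the way, in this order (a step that is already met when the one before it is completed fails the run):
1. the hinge pin is pushed home (within 3 mm of its seat) with the lid still shut (value of joint hinge_pin below 0.003 m and value of joint lid below 0.02 rad), for 0.2 s.
2. the lid is tugged up (0.03 rad or more) by the fingers, the release not yet slid (under 8 mm) (value of joint lid above 0.03 rad and value of joint release below 0.008 m and contact force between the fingers and lid above 0.5 N), for 0.2 s.
At the end, for the whole second after the job is handed in: The fingers hold the lid at its handle (grasp point within 60 mm of the bar's middle, more than 0.5 N), still and 0.72 rad or more open; the hinge pin is home within 4 mm; bottle, tray and phone are within 30 mm of where they were (value of joint lid above 0.72 rad and velocity of joint lid between -0.1 and 0.1 rad/s and contact force between the fingers and lid above 0.5 N and distance between the grasp point and lid_bar below 0.06 m and value of joint hinge_pin below 0.004 m and distance of each of bottle, tray, phone from where it was at the start of the episode below 0.03 m); the arm keeps its last pose, push and grip.
It fails at once if the lid is lifted on a hinge pin that still stands out (value of joint lid above 0.08 rad and value of joint hinge_pin above 0.008 m).
It fails at once if the bottle, the tray or the phone is knocked away or tipped (distance of any of bottle, tray, phone from where it was at the start of the episode above 0.04 m or angle between bottle's own z axis and vertical above 0.5 rad).
It also fails if it takes over 72 s, if anything falls off the work surface, if the arm or the gripper's body presses on something with over 40 N, if the wrist force passes 120 N, or if a joint passes its speed limit or range.

## Robot

A 6-joint arm with a two-finger parallel gripper is mounted at the origin on the work surface. World frame = base frame: x ahead of the robot, y to its left, z up, the work surface at z = 0. Lengths are in m, angles in rad, forces in N, time in s.
With the tool pointing down it reaches from about 0.35 to 0.775 m from the base axis. Payload 5.5 kg.
Tool frame: the origin (TCP) lies at the very end of the fingers, on their centre line; the grasp point (between the pads) lies 19 mm behind it; z points along the fingers, y is the line along which they close (so a half turn about z gives the same grasp; the last joint's range is limited). The gripper opens to 85 mm and grips with 20 to 120 N. Pads are 22 mm wide; open, the fingers measure 114 mm over their backs; the gripper's body (76 mm by 85 mm) begins 54 mm behind the grasp point. The pads swing forward as they close: fully open they stand 13 mm farther back than shut.
Start: joints at [-0.14, 0.313, 0.046, 1.304, 0, 1.431], TCP at [0.575, -0, 0.231] pointing down, gripper open.
Joint ranges: [-2.76, 2.76], [-0.86, 1.69], [-1.03, 1.26], [-2.2, 2.34], [-1.47, 1.5], [-3.14, 3.14]. Speed limits (rad/s): [2.57, 2.57, 3.14, 3.14, 3.14, 3.14].

## Interface

Orientations are given as a unit quaternion [w, x, y, z].
In Python, from workcell import get_state, read_camera, calibration, hand_in gives the robot as it stands.
- The arm moves only by the tool drive_tool, never from a script. Its argument "deltas" is a list that holds one entry, the list of rows, each a list of 7 numbers: the closure in counts, from 0 (fully open) to 255 (shut), then the shift along the tool's x, y, z in m, then the turn, a rotation vector about the tool's x, y, z in degrees. A call has 1 to 12 rows; each row is the pose to reach, as a shift and turn from the pose commanded when the call began, along the tool's axes at that moment; what a row does not reach only later rows make up. A row lasts 1/8 s, in which the tool goes at most 62.5 mm and 10.7 degrees, less where a joint would pass 70% of its speed; a pose out of reach is approached as far as the arm can. A call with a gripper value outside its range is refused whole. The fingers move at their own pace and stop on an object; "newtons" is the grip in N (left out, the last holds). Time passes only in rows, so rows that repeat a pose let the fingers close. It gives the time, the measured TCP pose, the force, the opening and the grip force at its end, in the units of the state.
- get_state(): the state, without advancing time (a new reading comes with each control period).
- read_camera(name): name is "scene" or "side" or "wrist"; returns (picture, depth): 400x640x3 uint8, red, green, blue; 400x640 float32, m along the optical axis (not along the pixel's ray), 0 where there is no reading.
- calibration(name): a dict with "mtx" (3x3 intrinsics, pixels), "world_from_camera" (4x4, takes a point from camera to world coordinates). Camera axes: x right, y up, looking along -z (the intrinsics and any distortion apply to the point x, -y, -z); pixel columns grow to the right and rows downward; lengths in m; the calibration is good to about 2 mm. The wrist camera is an equidistant fisheye: a pixel r from the principal point sees the ray r / f radians off the axis. A picture is of the moment at which its call begins: read the wrist's pose just before it. calibration takes no time and is no camera call; for the wrist camera it gives the pose at the moment of the call.
- hand_in(): hands the job in; it is judged then, once.
The state is a dict: "clock": time; "joint_pos": joint angles; "qvel": joint speeds; "tau": joint torques, N m; "tcp_pos": TCP position; "orientation": TCP orientation; "wrist_force": force on the tool from outside, world axes, zero at the start; "ft_torque": the same for the moment, N m; "finger_gap": finger opening in m; "grip_force": force on a finger pad.
Only numpy, scipy, OpenCV 4.12 (cv2) and the standard library are available. Lean on these libraries where they do the work, as an engineer would, in place of code of your own. Each camera call takes 0.05 s, during which the arm holds its last target. There are 200 camera calls.

## Working session

There is one attempt and no reset: what is moved stays moved. The work goes in short steps, Python scripts to look and compute and a tool call to move; the robot and the scene stay as the last step left them, time stands still between calls to the robot, and variables do not carry over. Pictures are saved under pics/ and viewed, at most 10 in all, crops included, and the job is handed in when it is done.

Besides the shell and the picture viewer there is one more tool, called by a JSON object that holds its "fn" and its "kwargs". drive_tool: Moves the arm, as the interface text tells. Its arguments: {"type":"object","properties":{"deltas":{"type":"array","items":{"type":"array","items":{"type":"array","items":{"type":"number"}}}},"newtons":{"type":"number"}},"required":["deltas"]}

```bash
mkdir -p pics; cat > h.py <<'E'
import numpy as np, cv2
from workcell import *
def pts(name):
    im,d=read_camera(name); c=calibration(name); K=c["mtx"];T=np.array(c["world_from_camera"])
    v,u=np.mgrid[:400,:640]
    P=np.stack([(u-K[0][2])/K[0][0]*d,-(v-K[1][2])/K[1][1]*d,-d],-1)
    W=P@T[:3,:3].T+T[:3,3]; W[d==0]=np.nan
    return im,W
def hsv(im): return cv2.cvtColor(im,cv2.COLOR_RGB2HSV)
E
python3 - <<'E'
from h import *
s=get_state(); print(s)
ims=[]
for n in("scene","side"):
    im,W=pts(n); np.savez(n,im=im,W=W); ims.append(im[:, :])
    print(n,calibration(n))
    h=hsv(im)
    for nm,lo,hi in(("red",(0,150,80),(6,255,255)),("yel",(24,130,100),(35,255,255)),("blue",(100,120,50),(125,255,255)),("or",(8,150,100),(20,255,255))):
        m=cv2.inRange(h,lo,hi); k,l,st,ce=cv2.connectedComponentsWithStats(m)
        for i in range(1,k):
            if st[i,4]>40:
                w=W[l==i]; print(nm,ce[i].round(),st[i],np.nanmedian(w,0).round(3),np.nanpercentile(w,3,0).round(3),np.nanpercentile(w,97,0).round(3))
    cv2.imwrite(f"pics/{n}.png",im[:,:,::-1])
E
```

```text
{'clock': 0.0, 'joint_pos': array([-1.39623966e-01,  3.14013431e-01,  4.49676609e-02,  1.30359423e+00,
       -3.25306336e-05,  1.43117570e+00]), 'qvel': array([-0.00054081, -0.0012086 ,  0.00063753, -0.00014722, -0.00082128,
        0.00164537]), 'tau': array([-2.90074182e-03, -4.80629075e+01,  2.98531097e+01,  1.95313990e-02,
       -3.83516899e-04, -4.27451073e-05]), 'tcp_pos': array([5.74484536e-01, 3.91719429e-05, 2.30396830e-01]), 'orientation': array([-7.26421155e-04,  7.07107650e-01,  7.07105311e-01, -5.67768645e-04]), 'wrist_force': array([-0.4552599 , -0.05854568,  0.26541499]), 'ft_torque': array([-0.05204612,  0.00042918, -0.02916657]), 'grip_force': 0.0, 'finger_gap': 0.0855323021947019}
scene {'mtx': array([[395.1763853 ,   0.        , 320.58030199],
       [  0.        , 395.1763853 , 198.78051418],
       [  0.        ,   0.        ,   1.        ]]), 'world_from_camera': array([[-0.50663932, -0.70955534,  0.4897426 ,  1.08315156],
       [ 0.86211766, -0.42244669,  0.27980697,  0.20195328],
       [ 0.00835161,  0.56397696,  0.82574829,  0.87479142],
       [ 0.      
[... 2284 characters left out ...]
164  0.091] [ 0.515 -0.176  0.087] [ 0.543 -0.148  0.111]
blue [387. 153.] [ 345  117   89   72 4183] [0.827 0.205 0.004] [0.736 0.09  0.001] [0.921 0.344 0.008]
blue [310. 218.] [285 185  40  49 599] [ 0.584 -0.098  0.099] [ 0.519 -0.119  0.096] [0.6   0.009 0.101]
blue [430. 384.] [ 374  363  107   37 1617] [ 0.77  -0.458  0.052] [ 0.662 -0.492  0.004] [ 0.833 -0.442  0.09 ]
blue [447. 397.] [435 391  21   9  88] [ 0.803 -0.477  0.005] [ 0.779 -0.481  0.002] [ 0.817 -0.471  0.027]
or [361.  84.] [ 326   42   65   65 1863] [0.789 0.438 0.052] [0.699 0.424 0.004] [0.893 0.695 0.084]
or [299. 317.] [ 271  283   54   77 2736] [ 0.529 -0.27   0.013] [ 0.473 -0.372  0.002] [ 0.579 -0.218  0.055]
```

View pics/scene.png

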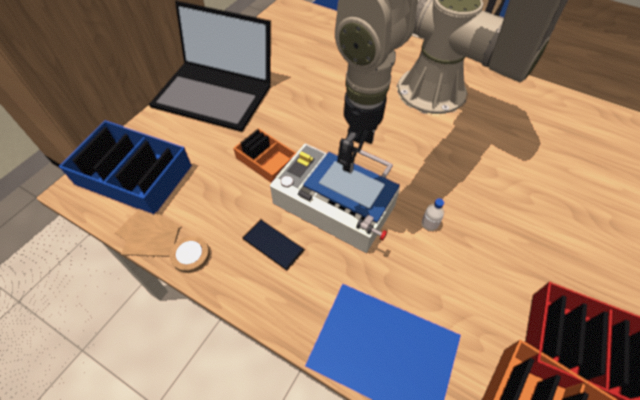

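View pics/side.png

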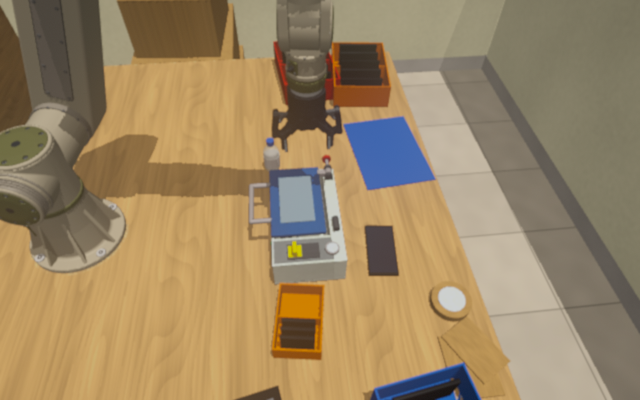

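The scene view shows the chamber at about (335,195), the red pin head at (382,235), the bottle at (433,215), the tray at (265,155) and the phone at (273,244). In the side view the pin head is at (326,160), the yellow tab at (294,250) and the handle bar at about (252,203).

```bash
cat > m.py <<'E'
from h import *
import sys
d=np.load("side.npz"); im,W=d["im"],d["W"]; h=hsv(im)
m=cv2.inRange(h,(100,100,30),(125,255,255))>0
m&=(W[...,2]>.09)&(W[...,2]<.106)&(abs(W[...,1])<.16)&(W[...,0]>.4)&(W[...,0]<.7)
l=cv2.minAreaRect(W[m][:,:2].astype(np.float32)*1000); print("lid",l,cv2.boxPoints(l).round())
m=(W[...,2]>.078)&(W[...,2]<.104)&(abs(W[...,1]+.02)<.2)&(W[...,0]>.47)&(W[...,0]<.75)
P=W[m]; r=cv2.minAreaRect(P[:,:2].astype(np.float32)*1000); print("top",r,cv2.boxPoints(r).round())
for n in("scene","side"):
    d=np.load(n+".npz"); im,W=d["im"],d["W"];h=hsv(im)
    m=((h[...,0]<7)|(h[...,0]>173))&(h[...,1]>130)&(h[...,2]>60)
    m&=(W[...,2]>.06)&(W[...,2]<.125)&(W[...,1]<.25)&(W[...,1]>.05); v,u=np.nonzero(m)
    print(n,"pin",m.sum(),u.mean(),v.mean(),W[m].mean(0).round(3),W[m].min(0).round(3),W[m].max(0).round(3))
    m=cv2.inRange(h,(22,100,80),(36,255,255))>0; m&=W[...,2]>.1; m&=W[...,2]<.115
    m&=abs(W[...,0]-.53)<.06; m&=abs(W[...,1]+.16)<.06
    print("tab",m.sum(),W[m].mean(0) .round(3) if m.any() else 0)
    m=(W[...,2]>.08)&(W[...,2]<.1)&(W[...,0]>.38)&(W[...,0]<.485)&(abs(W[...,1])<.14)
    if m.any():
        q=W[m]; print("bar",m.sum(),q.mean(0).round(3),cv2.minAreaRect(q[:,:2].astype(np.float32)*1000))
    m=(W[...,2]>.04)&(W[...,2]<.11)&(W[...,1]>.15)&(W[...,1]<.25)&(W[...,0]>.42)&(W[...,0]<.55)
    if m.any(): print("bottle",W[m].mean(0).round(3),W[m].min(0).round(3),W[m].max(0).round(3))
    cv2.imwrite(f"pics/{n}c.png",cv2.resize(im[120:290,230:450] if n=="side" else im[110:280,230:450],None,fx=3,fy=3,interpolation=2)[:,:,::-1])
E
python3 m.py
```

```text
lid ((542.8388671875, -22.893028259277344), (201.75608825683594, 120.97216796875), 89.626708984375) [[ 482. -123.]
 [ 603. -124.]
 [ 604.   78.]
 [ 483.   78.]]
top ((557.0355224609375, -8.011611938476562), (373.96484375, 174.7340087890625), 89.32408905029297) [[ 467. -194.]
 [ 642. -196.]
 [ 647.  178.]
 [ 472.  180.]]
scene pin 39 382.94871794871796 234.48717948717947 [0.638 0.109 0.104] [0.625 0.105 0.096] [0.646 0.113 0.109]
tab 49 [ 0.532 -0.16   0.106]
bar 253 [ 0.452 -0.003  0.096] ((458.7967834472656, -30.587173461914062), (217.50096130371094, 52.21910858154297), 89.95698547363281)
bottle [0.5   0.185 0.074] [0.477 0.164 0.041] [0.512 0.207 0.108]
side pin 21 325.9047619047619 157.38095238095238 [0.631 0.108 0.103] [0.623 0.105 0.094] [0.639 0.114 0.109]
tab 61 [ 0.528 -0.164  0.108]
bar 504 [ 0.459 -0.033  0.096] ((456.33380126953125, -28.068580627441406), (222.76348876953125, 57.20436477661133), 89.9662857055664)
bottle [0.487 0.177 0.074] [0.465 0.163 0.041] [0.508 0.199 0.109]
```

```bash
python3 - <<'E'
from h import *
a=cv2.imread("pics/scenec.png");b=cv2.imread("pics/sidec.png")
cv2.imwrite("pics/both.png",cv2.resize(np.hstack([a[:,:],b[:,:400]])[:, :1060],(800,385)))
d=np.load("side.npz"); W=d["W"]
# left edge fit of bar and of lid front, row wise
for nm,lo,hi,xm in(("bar",.08,.108,.40),("lid",.09,.106,.47)):
    R=[]
    for v in range(150,290):
        w=W[v,235:350]; k=(w[:,2]>lo)&(w[:,2]<hi)&(w[:,0]>xm)&(w[:,0]<.7)
        if k.any(): R.append(w[k][0])
    R=np.array(R); print(nm); print(R[::4].round(3))
E
```

```text
bar
[[ 0.481  0.175  0.08 ]
 [ 0.621  0.11   0.104]
 [ 0.621  0.106  0.093]
 [ 0.623  0.082  0.103]
 [ 0.487  0.083  0.1  ]
 [ 0.482  0.073  0.097]
 [ 0.481  0.058  0.099]
 [ 0.481  0.045  0.097]
 [ 0.431  0.037  0.097]
 [ 0.431  0.024  0.097]
 [ 0.431  0.011  0.097]
 [ 0.431 -0.002  0.097]
 [ 0.431 -0.016  0.099]
 [ 0.431 -0.028  0.099]
 [ 0.431 -0.039  0.097]
 [ 0.431 -0.052  0.098]
 [ 0.43  -0.062  0.097]
 [ 0.428 -0.073  0.095]
 [ 0.481 -0.092  0.099]
 [ 0.48  -0.102  0.096]
 [ 0.48  -0.115  0.099]
 [ 0.479 -0.117  0.087]
 [ 0.478 -0.127  0.085]
 [ 0.478 -0.137  0.084]
 [ 0.48  -0.149  0.086]
 [ 0.479 -0.16   0.085]
 [ 0.479 -0.171  0.086]
 [ 0.478 -0.179  0.084]
 [ 0.478 -0.19   0.085]]
lid
[[ 0.622  0.114  0.103]
 [ 0.621  0.108  0.094]
 [ 0.627  0.092  0.095]
 [ 0.528  0.084  0.099]
 [ 0.482  0.076  0.098]
 [ 0.481  0.064  0.096]
 [ 0.481  0.049  0.097]
 [ 0.47   0.038  0.096]
 [ 0.482  0.019  0.1  ]
 [ 0.482  0.007  0.1  ]
 [ 0.481 -0.006  0.099]
 [ 0.481 -0.016  0.096]
 [ 0.48  -0.03   0.098]
 [ 0.48  -0.041  0.097]
 [ 0.479 -0.051  0.094]
 [ 0.479 -0.067  0.099]
 [ 0.472 -0.075  0.096]
 [ 0.481 -0.089  0.097]
 [ 0.48  -0.099  0.096]
 [ 0.48  -0.111  0.097]
 [ 0.481 -0.121  0.095]
 [ 0.577 -0.144  0.091]
 [ 0.516 -0.148  0.091]
 [ 0.515 -0.16   0.092]
 [ 0.514 -0.17   0.091]
 [ 0.524 -0.18   0.09 ]]
```

View pics/both.png

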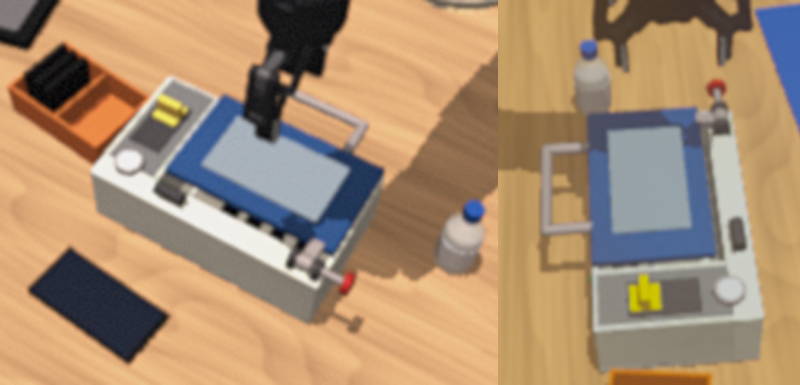

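Both views show the yaw is about −0.01 rad: front wall at x≈0.481, bar at x≈0.437, y≈−0.02, and the pin head face at about (0.634, 0.113, 0.095). In the crops the head is at (347,281) and (716,88). These agree with the given sizes, putting the chamber origin at about (0.564, −0.058). I'll start with the pin, fingers shut.

{"fn": "drive_tool", "kwargs": {"deltas": [[[255,0.05,0.02,0,0,0,0],[255,0.1,0.04,0,0,0,0],[255,0.16,0.06,0,0,0,0],[255,0.16,0.06,0,0,0,0],[255,0.16,0.06,0.05,0,0,0],[255,0.16,0.06,0.1,0,0,0],[255,0.16,0.06,0.145,0,0,0],[255,0.16,0.06,0.145,0,0,0]]], "newtons": 40}}

```text
clock: 1.1
tcp_pos: [0.6311, 0.1586, 0.0819]
orientation: [-0.003, 0.707, 0.707, -0.004]
wrist_force: [-0.6, 0.2, 0.9]
finger_gap: 0.0003
grip_force: 0.0
```

```bash
python3 - <<'E'
from h import *
print(get_state()["tcp_pos"])
for n in("scene","side"):
    im,W=pts(n);h=hsv(im)
    m=((h[...,0]<7)|(h[...,0]>173))&(h[...,1]>130)&(h[...,2]>60)
    m&=(W[...,2]>.06)&(W[...,2]<.125)&(W[...,1]<.25)&(W[...,1]>.05)
    print(n,"pin",m.sum(),W[m].mean(0).round(3),W[m].min(0).round(3),W[m].max(0).round(3)) if m.any() else 0
    c=im[180:280,320:460] if n=="scene" else im[100:200,260:400]
    cv2.imwrite(f"pics/p{n}.png",c[:,:,::-1])
a=np.hstack([cv2.imread("pics/pscene.png"),cv2.imread("pics/pside.png")])
cv2.imwrite("pics/p1.png",cv2.resize(a,None,fx=2.8,fy=2.8,interpolation=2))
E
```

```text
[0.63106332 0.15863889 0.08194807]
scene pin 41 [0.637 0.109 0.103] [0.624 0.104 0.093] [0.646 0.113 0.109]
side pin 26 [0.63  0.107 0.102] [0.62  0.104 0.092] [0.639 0.11  0.108]
```

View pics/p1.png

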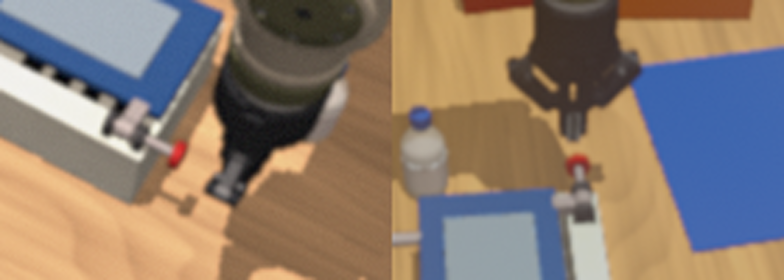

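The shut fingers (225,185 left; 573,130 right) line up with the red head (178,152; 577,162), so I can push along −y.

{"fn": "drive_tool", "kwargs": {"deltas": [[[255,-0.025,0,0,0,0,0],[255,-0.032,0,0,0,0,0],[255,-0.038,0,0,0,0,0],[255,-0.043,0,0,0,0,0],[255,-0.047,0,0,0,0,0],[255,-0.051,0,0,0,0,0],[255,-0.055,0,0,0,0,0],[255,-0.055,0,0,0,0,0]]]}}

```text
clock: 2.2
tcp_pos: [0.6349, 0.1045, 0.0861]
orientation: [0.0, 0.707, 0.707, -0.0]
wrist_force: [0.7, 1.7, 1.0]
finger_gap: 0.0005
grip_force: 0.7
```

{"fn": "drive_tool", "kwargs": {"deltas": [[[255,-0.002,0,0,0,0,0],[255,-0.004,0,0,0,0,0],[255,-0.006,0,0,0,0,0],[255,-0.006,0,0,0,0,0]]]}}

```text
clock: 2.7
tcp_pos: [0.6348, 0.1013, 0.0862]
orientation: [-0.002, 0.707, 0.708, 0.002]
wrist_force: [1.2, 9.2, 0.5]
finger_gap: 0.0001
grip_force: 5.1
```

{"fn": "drive_tool", "kwargs": {"deltas": [[[255,-0.002,0,0,0,0,0],[255,-0.004,0,0,0,0,0],[255,-0.004,0,0,0,0,0]]]}}

```text
clock: 3.08
tcp_pos: [0.6348, 0.1012, 0.0863]
orientation: [-0.004, 0.706, 0.709, 0.004]
wrist_force: [0.6, 21.4, -0.2]
finger_gap: -0.0001
grip_force: 10.8
```

```bash
python3 - <<'E'
from h import *
print(get_state()["tcp_pos"],get_state()["wrist_force"])
im,W=pts("scene");h=hsv(im)
m=((h[...,0]<7)|(h[...,0]>173))&(h[...,1]>130)&(h[...,2]>60)
m&=(W[...,2]>.06)&(W[...,2]<.125)&(W[...,1]<.25)&(W[...,1]>.05)
print(W[m].mean(0).round(3),W[m].min(0).round(3),W[m].max(0).round(3)) if m.any() else 0
E
```

```text
[0.63481107 0.10121194 0.08625282] [ 0.60413211 21.4426624  -0.16737152]
```

The pin is home: it hit a hard stop at 21 N, with the face at y≈0.09. Next I'll back off, lift and move over the bar with the fingers half closed, so the rear finger clears the lid.

{"fn": "drive_tool", "kwargs": {"deltas": [[[255,0.03,0,0,0,0,0],[255,0.035,0,-0.05,0,0,0],[150,0.035,0,-0.11,0,0,0],[150,0.0,-0.05,-0.12,0,0,0],[150,-0.04,-0.1,-0.12,0,0,0],[150,-0.08,-0.15,-0.12,0,0,0],[150,-0.115,-0.1975,-0.12,0,0,0],[150,-0.115,-0.1975,-0.1,0,0,0],[150,-0.115,-0.1975,-0.06,0,0,0],[150,-0.115,-0.1975,-0.06,0,0,0]]]}}

```text
clock: 4.38
tcp_pos: [0.4345, -0.0202, 0.1441]
orientation: [-0.002, 0.707, 0.707, -0.002]
wrist_force: [-0.4, -0.5, -0.0]
finger_gap: 0.0352
grip_force: 0.0
```

```bash
python3 - <<'E'
from h import *
s=get_state();print(s["tcp_pos"],s["finger_gap"])
im,_=read_camera("wrist"); a=im
im,W=pts("side");im0,W0=pts("scene")
cv2.imwrite("pics/w1.png",cv2.resize(np.vstack([np.hstack([a[100:400,120:520]]),cv2.resize(im[140:290,200:400],(400,300))]),(480,720))[:600,:,::-1])
h=hsv(im0)
m=((h[...,0]<7)|(h[...,0]>173))&(h[...,1]>130)&(h[...,2]>60)
m&=(W0[...,2]>.06)&(W0[...,2]<.125)&(W0[...,1]<.25)&(W0[...,1]>.05)
print(W0[m].mean(0).round(3),W0[m].max(0).round(3)) if m.any() else 0
E
```

```text
[ 0.43452216 -0.02016908  0.14407146] 0.035180266244002625
[0.637 0.085 0.102] [0.646 0.09  0.11 ]
```

View pics/w1.png

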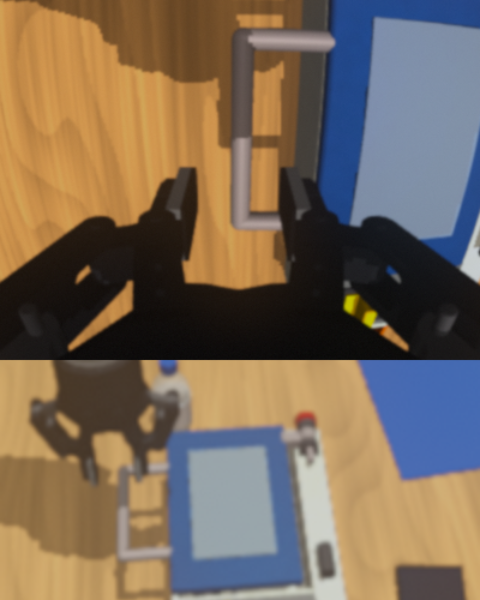

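The wrist view shows the bar (243,130) lying between the fingertips (185 and 297), and the pin head now sits against its lug. Going down and closing on the bar.

{"fn": "drive_tool", "kwargs": {"deltas": [[[150,0,0,0.03,0,0,0],[150,0,0,0.055,0,0,0],[150,0,0,0.072,0,0,0],[150,0,0,0.072,0,0,0],[255,0,0,0.072,0,0,0],[255,0,0,0.072,0,0,0],[255,0,0,0.072,0,0,0],[255,0,0,0.072,0,0,0]]], "newtons": 60}}

```text
clock: 5.52
tcp_pos: [0.436, -0.0201, 0.0754]
orientation: [-0.001, 0.707, 0.707, -0.001]
wrist_force: [-6.7, -0.5, 6.8]
finger_gap: 0.0098
grip_force: 58.5
```

{"fn": "drive_tool", "kwargs": {"deltas": [[[255,0,0,-0.003,0,0,0],[255,0,0,-0.006,0,0,0],[255,0,0,-0.008,0,0,0],[255,0,0,-0.009,0,0,0],[255,0,0,-0.009,0,0,0],[255,0,0,-0.009,0,0,0]]]}}

```text
clock: 6.28
tcp_pos: [0.4359, -0.0201, 0.0829]
orientation: [-0.001, 0.707, 0.707, -0.001]
wrist_force: [-5.6, -1.7, -4.7]
finger_gap: 0.0093
grip_force: 58.5
```

{"fn": "drive_tool", "kwargs": {"deltas": [[[255,0,0,-0.002,0,0,0],[255,0,0,-0.004,0,0,0],[255,0,0,-0.006,0,0,0],[255,0,0,-0.006,0,0,0]]]}}

```text
clock: 6.78
tcp_pos: [0.4361, -0.0201, 0.089]
orientation: [-0.001, 0.707, 0.707, -0.001]
wrist_force: [-4.8, -1.1, -5.0]
finger_gap: 0.0094
grip_force: 58.5
```

{"fn": "drive_tool", "kwargs": {"deltas": [[[255,0,0,-0.002,0,0,0],[255,0,0,-0.004,0,0,0],[255,0,0,-0.006,0,0,0],[255,0,0,-0.006,0,0,0]]]}}

```text
clock: 7.28
tcp_pos: [0.4366, -0.0201, 0.0954]
orientation: [-0.001, 0.707, 0.707, -0.001]
wrist_force: [-6.5, -1.4, -2.8]
finger_gap: 0.0095
grip_force: 58.5
```

```bash
python3 - <<'E'
from h import *
print(get_state()["wrist_force"])
im,W=pts("side");h=hsv(im)
m=cv2.inRange(h,(100,100,30),(125,255,255))>0
m&=(W[...,2]>.08)&(W[...,2]<.2)&(W[...,1]>-.11)&(W[...,1]<.06)
for a,b in((.47,.5),(.5,.52),(.58,.61)):
    k=m&(W[...,0]>a)&(W[...,0]<b); print(a,k.sum(),np.median(W[k],0).round(4) if k.any() else 0)
d=np.load("side.npz");W=d["W"]
for a,b in((.47,.5),(.5,.52),(.58,.61)):
    k=m&(W[...,0]>a)&(W[...,0]<b); print(a,k.sum(),np.median(W[k],0).round(4) if k.any() else 0)
E
```

```text
[-6.54514578 -1.37953406 -2.82277609]
0.47 329 [ 0.4922 -0.0487  0.1122]
0.5 111 [ 0.5046 -0.0927  0.1109]
0.58 419 [ 0.5939 -0.0359  0.1023]
0.47 334 [ 0.4919 -0.0381  0.0988]
0.5 105 [ 0.5055 -0.0857  0.099 ]
0.58 419 [ 0.5943 -0.0328  0.0987]
```

The lid rose about 0.094 rad at only 3–5 N, past the 0.05 rad where the catch would stop it. So it isn't caught, and the release can stay untouched. Lifting on along the arc.

{"fn": "drive_tool", "kwargs": {"deltas": [[[255,0,0.0013,-0.0116,0,0,0],[255,0,0.0033,-0.0232,0,0,0],[255,0,0.0059,-0.0345,0,0,0],[255,0,0.0093,-0.0458,0,0,0],[255,0,0.0133,-0.0567,0,0,0],[255,0,0.018,-0.0675,0,0,0],[255,0,0.018,-0.0675,0,0,0]]]}}

```text
clock: 8.2
tcp_pos: [0.4544, -0.0203, 0.1642]
orientation: [-0.0, 0.707, 0.707, -0.001]
wrist_force: [-8.4, -3.1, -0.9]
finger_gap: 0.0097
grip_force: 58.7
```

{"fn": "drive_tool", "kwargs": {"deltas": [[[255,0,0.0052,-0.0104,0,0,0],[255,0,0.0112,-0.0205,0,0,0],[255,0,0.0177,-0.0302,0,0,0],[255,0,0.0247,-0.0395,0,0,0],[255,0,0.0324,-0.0484,0,0,0],[255,0,0.0405,-0.0568,0,0,0],[255,0,0.048,-0.0633,0,0,0],[255,0,0.0552,-0.0697,0,0,0],[255,0,0.0552,-0.0697,0,0,0],[255,0,0.0552,-0.0697,0,0,0],[255,0,0.0552,-0.0697,0,0,0]]]}}

```text
clock: 9.57
tcp_pos: [0.5091, -0.0211, 0.2362]
orientation: [0.001, 0.707, 0.707, -0.001]
wrist_force: [-14.6, -4.8, 14.0]
finger_gap: 0.0094
grip_force: 59.1
```

```bash
python3 - <<'E'
from h import *
s=get_state();print(s["wrist_force"],s["tcp_pos"],abs(s["qvel"]).max())
im,W=pts("scene");im2,W2=pts("side")
h=hsv(im2)
m=cv2.inRange(h,(100,100,30),(125,255,255))>0
m&=(W2[...,2]>.1)&(W2[...,2]<.3)&(W2[...,1]>-.13)&(W2[...,1]<.1)&(W2[...,0]<.65)
q=W2[m]; p=np.polyfit(q[:,0],q[:,2],1); print("angle",np.arctan(-p[0]),m.sum())
h=hsv(im);m=((h[...,0]<7)|(h[...,0]>173))&(h[...,1]>130)&(h[...,2]>60)
m&=(W[...,2]>.06)&(W[...,2]<.125)&(W[...,1]<.25)&(W[...,1]>.05)
print("pin",W[m].mean(0).round(3),W[m].max(0).round(3)) if m.any() else 0
cv2.imwrite("pics/end.png",np.hstack([im[100:300,220:460],im2[100:300,220:460]])[:,:,::-1].repeat(1,0))
E
```

```text
[-14.63824197  -4.82344097  14.02923583] [ 0.50914933 -0.0210518   0.23615224] 0.002066283529530974
angle 0.9035867320393465 688
pin [0.637 0.085 0.103] [0.646 0.09  0.108]
```

View pics/end.png

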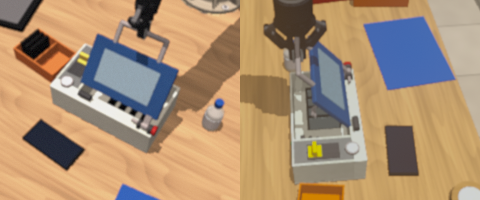

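The lid is held open at 0.90 rad (fingers on the bar at about (140,30) left and (297,65) right). The pin is home, and the bottle, tray and phone are in place.

```bash
python3 -c "from workcell import *; print(hand_in())"
```

```text
the job is handed in; nothing more can be done
None
```

I pushed the pin home and tugged the lid, which was not caught, so I left the yellow slide alone; I handed in with the lid held by its handle at about 0.90 rad and the bottle, tray and phone untouched (no verdict came back).

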